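# Clamp, test and unload a specimen

### The job

Swing the jig's toggle clamp over centre and down onto the aluminium specimen, then let go so that the clamp alone presses it for two full seconds while the reading is taken. Swing the clamp right back to its open stop, then lift the specimen out and lay it flat in the grey tray, same side up, without dropping it. Leave the clamp open and the bottle, beaker and weight where they are.

Things in the scene. Friction and masses are not known exactly. Their poses are not given: they have to be found in the camera images.
- jig: Fixed test jig, steel base 120 x 220 x 12 mm. Origin on the bench below the seat's middle. Seat: plinth 28 (x) x 100 (y) mm, top 45 mm above the bench; pockets 8 mm higher at its y ends (from 30 mm off the middle, out to x = 25 mm) leave the specimen's long sides free between. Two cheeks at y = -80 mm, 120 mm tall, carry the clamp. x: along the clamp's hinge; y: from hinge to seat; z up.
- clamp (a joint): Angle of the clamp arm, rad. 0: at its open stop, arm leaning back beyond the jig's -y end. 0.63: arm straight up. 2.2: closed, arm level along the jig's +y, pad touching the seated specimen (reads up to 2.24 when pressing). A spring drives the arm away from its centre (1.05 rad) to the nearer end, with at most 0.7 N m.
- clamp_hinge (a point): Point on the clamp's hinge axis in the middle of the arm, 105 mm above the bench, at y = -80 mm of the jig. The axis is the jig's x axis.
- clamp_grip (a point): Point to hold on the clamp's handle, a grey plastic round bar 16 mm thick that stands out sideways from the arm's end, parallel to the hinge, towards the jig's +x. The point is on the bar's centre line, 50 mm from the arm's middle (the bar ends at 85 mm), 150 mm from the hinge axis. Arm: 14 mm wide. Moves with the arm; height 105 mm closed, 226 mm open, 255 mm straight up.
- press_pad: Black rubber pad, 22 mm diameter, 12 mm high, under the clamp arm 80 mm from the hinge. Origin at the centre of its pressing face; it lands on the middle of the specimen's top.
- specimen: Loose aluminium block, 34 (x) x 80 (y) x 30 (z) mm, about 0.22 kg, seated on the jig with 30 mm up. Origin at the centre of its underside; starts with its axes along the jig's.
- tray: Fixed grey plastic open tray, 200 (x) x 150 (y) mm outside, 22 mm high, walls and floor 4 to 5 mm. Origin at the centre of its underside.
- bottle: Bystander: amber bottle, 48 mm diameter, 110 mm tall. Origin at the centre of its underside.
- beaker: Bystander: glass beaker, 66 mm diameter, 80 mm tall. Origin at the centre of its underside.
- weight: Bystander: steel balance weight with a knob, 38 mm diameter, 54 mm tall. Origin at the centre of its underside.
Things that resemble listed ones, but are neither listed nor needed, are in the scene too. Leave any blue or red look-alike of the specimen alone.

How it is judged (in metres and radians):
On the way, in this order (a step that is already met when the one before it is completed fails the run):
1. the clamp is closed and, with the robot off it and off the specimen, its pad alone presses the specimen, for 1.5 s (value of joint clamp above 2.1 rad and contact force between press_pad and specimen above 1.5 N and contact force between jig and the arm below 0.3 N and contact force between each of jig, specimen and the fingers below 0.3 N and z of specimen in the frame of jig above 0.04 m), for 1.5 s.
2. the clamp is swung back to its open stop with the specimen still in its seat (value of joint clamp below 0.2 rad and distance between specimen and jig below 0.06 m), for 0.2 s.
At the end, for the whole second after the job is handed in: The clamp stands at its open stop (joint under 0.2 rad) and the specimen lies at rest inside the tray, flat on its floor, the right way up (tilt under 0.12 rad), in any direction (value of joint clamp below 0.2 rad and x of specimen in the frame of tray between -0.085 and 0.085 m and y of specimen in the frame of tray between -0.06 and 0.06 m and z of specimen in the frame of tray below 0.01 m and angle between specimen's own z axis and vertical below 0.12 rad and linear speed of specimen below 0.02 m/s); the robot touches nothing.
It fails at once if the bottle is knocked or shifted by more than 30 mm (distance of bottle from where it was at the start of the episode above 0.03 m).
It fails at once if the beaker is knocked or shifted by more than 30 mm (distance of beaker from where it was at the start of the episode above 0.03 m).
It fails at once if the weight is knocked or shifted by more than 30 mm (distance of weight from where it was at the start of the episode above 0.03 m).
It fails at once if the specimen is dropped or thrown (faster than 0.7 m/s while the fingers do not hold it) (linear speed of specimen above 0.7 m/s and contact force between specimen and the fingers below 0.1 N).
It also fails if it takes over 72 s, if anything falls off the work surface, if the arm or the gripper's body presses on something with over 40 N, if the wrist force passes 120 N, or if a joint passes its speed limit or range.

### The arm

A 6-joint arm with a two-finger parallel gripper is mounted at the origin on the work surface. World frame = base frame: x ahead of the robot, y to its left, z up, the work surface at z = 0. Lengths are in m, angles in degrees, forces in N, time in s.
With the tool pointing down it reaches from about 0.275 to 0.75 m from the base axis. Payload 10.2 kg.
Tool frame: the origin (TCP) lies midway between the tips of the shut fingers; the grasp point (between the pads) lies 19 mm behind it; z points along the fingers, y is the line along which they close (so a half turn about z gives the same grasp; the last joint's range is limited). The gripper opens to 88 mm and grips with 3 to 60 N. Pads are 18 mm wide; open, the fingers measure 123 mm over their backs; the gripper's body (75 mm by 187 mm) begins 45 mm behind the grasp point.
Start: joints at [-84.133, 17.928, 85.812, -0, 76.261, -12.8], TCP at [0.168, -0.497, 0.239] pointing down, gripper open.
Joint ranges: [-168.41, 168.41], [-55.51, 124.54], [10.69, 146.95], [-70.63, 250.63], [1, 178], [-165.06, 165.06]. Speed limits (degrees/s): [136.94, 136.94, 172.46, 180, 180, 180].

### API

Orientations are given as [roll, pitch, yaw] about the fixed x, y, z axes, in that order (R = Rz(yaw) Ry(pitch) Rx(roll)).
In Python, from station import sensors, read_camera, get_calibration, arm gives the robot as it stands.
- The arm moves only by the shell command python3 -m pendant 'ROWS' [OPENING] [FORCE]. ROWS is a JSON object of lists of equal length, an entry for each row: "offset": the shift along the world's x, y, z in m, a list of three; "rotation": the turn, a rotation vector about the world's x, y, z in rad, a list of three. A call has 1 to 5 rows; each row is the pose to reach, as a shift and turn from the pose commanded when the call began; what a row does not reach only later rows make up. A row lasts 1/12 s, in which the tool goes at most 41.7 mm and 7.16 degrees, less where a joint would pass 70% of its speed; a pose out of reach is approached as far as the arm can. A call with a gripper value outside its range is refused whole. OPENING is the opening, from 0 (shut) to 1 (fully open), set as the call begins (- or left out, the last holds). The fingers move at their own pace and stop on an object; FORCE is the grip in N (left out, the last holds). Time passes only in rows, so rows that repeat a pose let the fingers close. It gives the time, the measured TCP pose, the force, the opening and the grip force at its end, in the units of the state.
- sensors.read_state(): the state, without advancing time (a new reading comes with each control period).
- read_camera(name): name is "scene" or "top" or "wrist"; returns the picture (420x560x3 uint8, red, green, blue); there is no depth.
- get_calibration(name): a dict with "fx", "fy", "cx", "cy" (pixels), "distortion" ([k1, k2, p1, p2, k3] as OpenCV has them; the pictures are not rectified), "R" (3x3) and "t" (3): a world point X has camera coordinates R X + t. Camera axes: x right, y down, z forward; pixel columns grow to the right and rows downward; lengths in m; the calibration is good to about 2 mm. A picture is of the moment at which its call begins: read the wrist's pose just before it. get_calibration takes no time and is no camera call; for the wrist camera it gives the pose at the moment of the call.
- arm.job_done(): hands the job in; it is judged then, once.
The state is a dict: "clock": time; "q": joint angles; "qd": joint speeds; "joint_torque": joint torques, N m; "tool_pos": TCP position; "eef_rot": TCP orientation; "contact_force": force on the tool from outside, world axes, zero at the start; "torque": the same for the moment, N m; "grip_width": finger opening in m; "gripper_force": force on a finger pad.
Only numpy, scipy, OpenCV 4.12 (cv2) and the standard library are available. Lean on these libraries where they do the work, as an engineer would, in place of code of your own. Each camera call takes 0.05 s, during which the arm holds its last target. There are 200 camera calls.

## Working session

There is one attempt and no reset: what is moved stays moved. The work goes in short steps, Python scripts to look and compute and a shell command to move; the robot and the scene stay as the last step left them, time stands still between calls to the robot, and variables do not carry over. Pictures are saved under pics/ and viewed, at most 10 in all, crops included, and the job is handed in when it is done.

```bash
ls; mkdir -p pics
python3 - <<'E'
from station import sensors, read_camera, get_calibration
import cv2
s=sensors.read_state();print(s)
for n in("scene","top"):
    c=get_calibration(n);print(n,c)
    cv2.imwrite(f"pics/{n}0.png",read_camera(n)[:,:,::-1])
E
```

```text
pics
{'clock': 0.0, 'q': array([-8.41312946e+01,  1.79593299e+01,  8.58545373e+01, -1.72029461e-03,
        7.62578471e+01, -1.28002776e+01]), 'qd': array([-0.07739842,  0.05100107, -0.04908504,  0.05362373,  0.03388808,
       -0.11206989]), 'joint_torque': array([-3.17335383e-03, -4.02211797e+01, -2.52265477e+01,  6.92206062e-02,
        3.53870995e-02, -1.19789838e-04]), 'tool_pos': array([ 0.1680054 , -0.4971391 ,  0.23815861]), 'eef_rot': array([-1.79929698e+02, -1.42595069e-02,  1.86693840e+01]), 'contact_force': array([ 0.48834585, -0.4099477 ,  0.06508642]), 'torque': array([0.02611113, 0.00166534, 0.02665443]), 'gripper_force': 0.0, 'grip_width': 0.08835605552816013}
scene {'fx': 434.34046353086364, 'fy': 434.34046353086364, 'cx': 282.52354264440874, 'cy': 203.37742005587623, 'distortion': array([-0.08280748,  0.        ,  0.        ,  0.        ,  0.        ]), 'R': array([[-0.82575278,  0.56400752, -0.00527748],
       [ 0.39578832,  0.57274921, -0.71785092],
       [-0.40185065, -0.59485616, -0.69617685]]), 't': array([ 0.52709219, -0.1221171 ,  1.44177425])}
top {'fx': 446.53036220222975, 'fy': 446.53036220222975, 'cx': 276.3900958131038, 'cy': 208.50466312312471, 'distortion': array([0.01493719, 0.        , 0.        , 0.        , 0.        ]), 'R': array([[ 0.01667193, -0.99946626,  0.02809352],
       [-0.99805076, -0.01832517, -0.05965624],
       [ 0.06013921, -0.02704417, -0.99782358]]), 't': array([-0.08404655,  0.61479135,  1.34959943])}
```

View pics/top0.png

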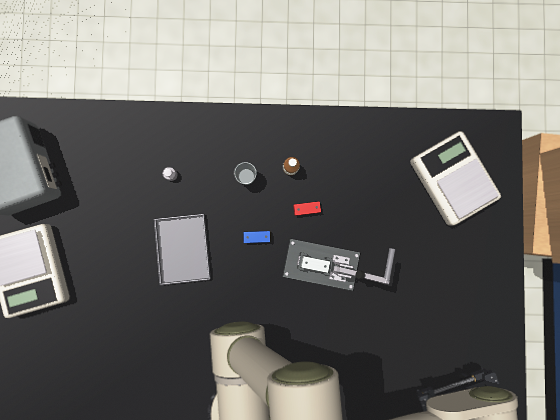

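View pics/scene0.png

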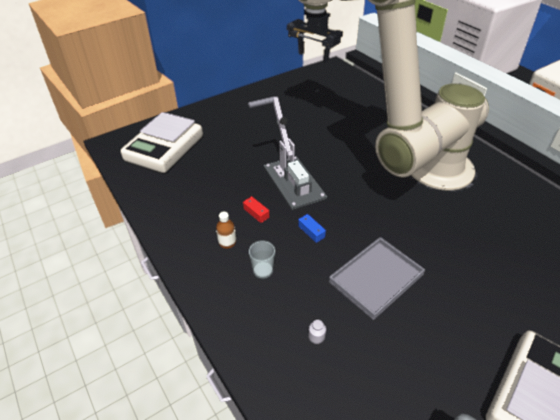

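The top view shows the jig base at about (322,264) with the silver block seated at (315,265), and the open clamp arm running to (390,250–280). The tray is at (182,249), the weight at (170,174), the beaker at (245,174) and the bottle at (291,165). There are three specimen candidates: silver (315,265), blue (257,237) and red (307,209). The silver one fits, because it is aluminium and sits in the seat. I'll confirm it in an enlarged crop.

Run:
```python
import cv2
a=cv2.imread("pics/top0.png")[230:300,270:410]
cv2.imwrite("pics/crop1.png",cv2.resize(a,None,fx=5.7,fy=5.7,interpolation=cv2.INTER_CUBIC))
```

```text
(no output)
```

View pics/crop1.png

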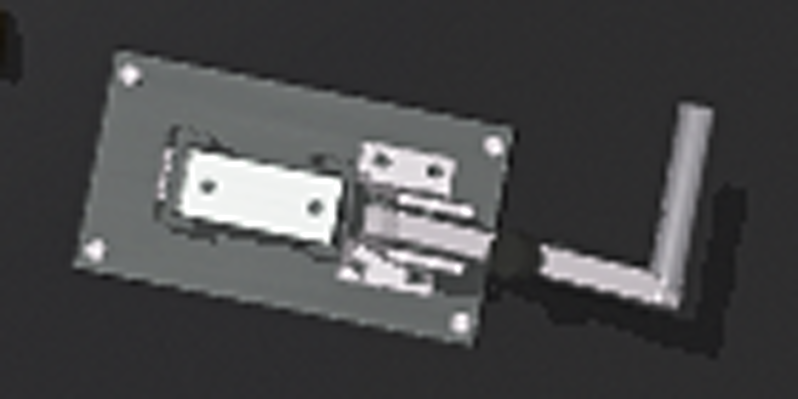

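The crop confirms it: the silver block with two holes sits in the seat at top-view pixel (316,264.5). The handle runs from the elbow (387,282) to its free end (392,248.5).

```bash
cat > h.py <<'E'
import numpy as np, cv2
from station import get_calibration
def cam(n):
    c=get_calibration(n);return c,np.array([[c['fx'],0,c['cx']],[0,c['fy'],c['cy']],[0,0,1]])
def px2w(n,p,z,c=None):
    c=c or get_calibration(n);K=np.array([[c['fx'],0,c['cx']],[0,c['fy'],c['cy']],[0,0,1]])
    u=cv2.undistortPoints(np.array(p,float).reshape(-1,1,2),K,c['distortion']).reshape(-1,2)
    d=np.c_[u,np.ones(len(u))]@c['R'];o=-c['R'].T@c['t']
    return o+d*((z-o[2])/d[:,2:])
def w2px(n,X,c=None):
    c=c or get_calibration(n);K=np.array([[c['fx'],0,c['cx']],[0,c['fy'],c['cy']],[0,0,1]])
    return cv2.projectPoints(np.array(X,float).reshape(-1,1,3),cv2.Rodrigues(c['R'])[0],c['t'],K,c['distortion'])[0].reshape(-1,2)
E
python3 - <<'E'
from h import *
np.set_printoptions(precision=4,suppress=True)
f=lambda P:np.array(P)/5.7+[270,230]-0.4
b=px2w('top',f([(118,52),(513,128),(475,345),(75,265)]),.012);print(b,b.mean(0))
s=px2w('top',f([(190,150),(343,180),(328,245),(180,215)]),.075);print(s,s.mean(0))
h=px2w('top',f([(697,105),(668,290)]),.226);print(h)
for q in (b,s):
    d=q[0]+q[3]-q[1]-q[2];print(np.degrees(np.arctan2(-d[0],d[1])))
d=h[0]-h[1];print(np.degrees(np.arctan2(d[1],d[0])))
t=px2w('top',[(155,218),(204,214),(210,280),(161,285)],.022);print(t,t.mean(0))
print(px2w('top',[(170,170),(245,170),(291,160),(307,209),(257,237)],.05))
E
```

```text
[[ 0.5244 -0.1178  0.012 ]
 [ 0.487  -0.332   0.012 ]
 [ 0.3706 -0.312   0.012 ]
 [ 0.4101 -0.0964  0.012 ]] [ 0.448  -0.2145  0.012 ]
[[ 0.4752 -0.1518  0.075 ]
 [ 0.4611 -0.2308  0.075 ]
 [ 0.4278 -0.2234  0.075 ]
 [ 0.442  -0.1471  0.075 ]] [ 0.4516 -0.1883  0.075 ]
[[ 0.5061 -0.3703  0.226 ]
 [ 0.4221 -0.3571  0.226 ]]
-10.140591002251146
-10.315906125389102
-8.957918848687358
[[0.5804 0.2942 0.022 ]
 [0.5952 0.1469 0.022 ]
 [0.3963 0.1235 0.022 ]
 [0.3795 0.2696 0.022 ]] [0.4879 0.2086 0.022 ]
[[ 0.7238  0.2477  0.05  ]
 [ 0.7286  0.0239  0.05  ]
 [ 0.7619 -0.1141  0.05  ]
 [ 0.6145 -0.1644  0.05  ]
 [ 0.5281 -0.016   0.05  ]]
```

```bash
python3 -m pendant '{"offset":[[0.02,0.01,0.03],[0.05,0.02,0.055],[0.08,0.035,0.062],[0.115,0.05,0.062],[0.15,0.067,0.062]],"rotation":[[0,0,-0.1],[0,0,-0.2],[0,0,-0.3],[0,0,-0.4],[0,0,-0.502]]}' 1
python3 -m pendant '{"offset":[[0.035,0.015,0],[0.07,0.03,0],[0.105,0.045,0],[0.14,0.06,0],[0.153,0.067,0]],"rotation":[[0,0,0],[0,0,0],[0,0,0],[0,0,0],[0,0,0]]}'
python3 -m pendant '{"offset":[[0,0,0],[0,0,0],[0,0,0]],"rotation":[[0,0,0],[0,0,0],[0,0,0]]}'
python3 - <<'E'
from station import sensors, read_camera, get_calibration
from h import *
s=sensors.read_state();print(s['tool_pos'],s['eef_rot'])
c=get_calibration('wrist')
im=read_camera('wrist')[:,:,::-1].copy()
np.save('wc.npy',c,allow_pickle=True)
cv2.imwrite("pics/wr1r.png",im)
# predicted points: bar centreline, grip point, specimen top corners
S=np.array([.4516,-.1883,0]);x=np.array([.9845,-.1754,0]);y=np.array([.1754,.9845,0])
pts=[S+a*x-.168*y+[0,0,.226] for a in(.05,.085)]+[S+a*x+b*y+[0,0,.075] for a,b in((.017,.04),(.017,-.04),(-.017,-.04),(-.017,.04))]
for p in w2px('wrist',pts,c):
    print(p.round(1)); cv2.circle(im,tuple(int(v) for v in p.round()),3,(0,0,255),1)
cv2.imwrite("pics/wr1.png",im)
E
```

```text
clock: 0.52
tool_pos: [0.3193, -0.4297, 0.3011]
eef_rot: [180.0, -0.0, -10.4]
contact_force: [0.1, -1.3, -0.6]
grip_width: 0.0883
gripper_force: 0.0
clock: 0.93
tool_pos: [0.4743, -0.361, 0.2999]
eef_rot: [-179.9, 0.0, -9.9]
contact_force: [-0.4, 0.5, -0.1]
grip_width: 0.0883
gripper_force: 0.0
clock: 1.18
tool_pos: [0.4699, -0.3641, 0.3006]
eef_rot: [180.0, 0.0, -10.2]
contact_force: [0.0, -0.5, 0.8]
grip_width: 0.0885
gripper_force: 0.0
[ 0.46991738 -0.36414377  0.30061583] [ 1.79996698e+02  3.41102625e-02 -1.01610481e+01]
[271.8 224.9]
[271.7 171.1]
[ 81.6 206.7]
[153.4 206.6]
[156.5 236.1]
[ 86.5 235.8]
```

View pics/wr1.png

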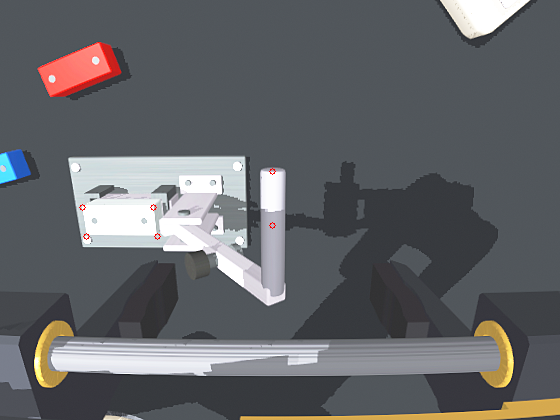

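The wrist view shows the predicted points landing on the bar (272,171 and 272,225) and on the silver specimen's top (82–157, 207–236). The pose estimate is good to 1–2 mm, so I'll descend and take a light grip on the bar.

```bash
python3 -m pendant '{"offset":[[0,0.001,-0.03],[0.001,0.001,-0.06],[0.001,0.001,-0.085],[0.001,0.001,-0.094],[0.001,0.001,-0.094]],"rotation":[[0,0,0],[0,0,0],[0,0,0],[0,0,0],[0,0,0]]}' 1
python3 -m pendant '{"offset":[[0,0,0],[0,0,0],[0,0,0],[0,0,0],[0,0,0]],"rotation":[[0,0,0],[0,0,0],[0,0,0],[0,0,0],[0,0,0]]}' 0.1 15
python3 -m pendant '{"offset":[[0,0,0],[0,0,0],[0,0,0],[0,0,0],[0,0,0]],"rotation":[[0,0,0],[0,0,0],[0,0,0],[0,0,0],[0,0,0]]}'
python3 - <<'E'
import numpy as np
y=np.array([.1754,.9845])
p=lambda t:np.r_[y*.150*np.sin(t-.63),.150*np.cos(t-.63)]
for t in np.arange(0,2.25,.1).tolist()+[2.2]: print(round(t,2),(p(t)-p(0)).round(4))
E
```

```text
clock: 1.65
tool_pos: [0.4707, -0.3626, 0.2051]
eef_rot: [-179.9, 0.2, -10.2]
contact_force: [-0.4, 0.4, 1.3]
grip_width: 0.0879
gripper_force: 0.0
clock: 2.07
tool_pos: [0.4722, -0.3625, 0.2075]
eef_rot: [180.0, -0.1, -10.1]
contact_force: [0.0, 0.6, -0.2]
grip_width: 0.0569
gripper_force: 0.0
clock: 2.48
tool_pos: [0.472, -0.3624, 0.2067]
eef_rot: [-180.0, 0.0, -10.1]
contact_force: [0.1, 0.4, -0.4]
grip_width: 0.0238
gripper_force: 0.0
0.0 [0. 0. 0.]
0.1 [0.0022 0.0123 0.0082]
0.2 [0.0045 0.0254 0.0151]
0.3 [0.007  0.0391 0.0207]
0.4 [0.0095 0.0533 0.0248]
0.5 [0.0121 0.0679 0.0275]
0.6 [0.0147 0.0826 0.0287]
0.7 [0.0173 0.0973 0.0284]
0.8 [0.02   0.112  0.0266]
0.9 [0.0225 0.1264 0.0234]
1.0 [0.025  0.1404 0.0186]
1.1 [0.0274 0.1539 0.0125]
1.2 [0.0297 0.1667 0.0051]
1.3 [ 0.0318  0.1787 -0.0036]
1.4 [ 0.0338  0.1898 -0.0135]
1.5 [ 0.0356  0.1999 -0.0245]
1.6 [ 0.0372  0.2088 -0.0364]
1.7 [ 0.0386  0.2165 -0.0492]
1.8 [ 0.0397  0.223  -0.0627]
1.9 [ 0.0406  0.228  -0.0768]
2.0 [ 0.0413  0.2317 -0.0913]
2.1 [ 0.0417  0.2339 -0.1061]
2.2 [ 0.0418  0.2347 -0.1211]
2.2 [ 0.0418  0.2347 -0.1211]
```

```bash
python3 -m pendant '{"offset":[[0,0,0],[0,0,0],[0,0,0]],"rotation":[[0,0,0],[0,0,0],[0,0,0]]}'
python3 -m pendant '{"offset":[[0.002,0.012,0.008],[0.0045,0.025,0.015],[0.007,0.039,0.021],[0.0095,0.053,0.025],[0.012,0.068,0.0275]],"rotation":[[0,0,0],[0,0,0],[0,0,0],[0,0,0],[0,0,0]]}'
python3 -m pendant '{"offset":[[0,0,0],[0,0,0]],"rotation":[[0,0,0],[0,0,0]]}'
```

```text
clock: 2.73
tool_pos: [0.4719, -0.3633, 0.207]
eef_rot: [179.9, -0.0, -10.1]
contact_force: [-1.5, -4.9, 0.8]
grip_width: 0.0148
gripper_force: 14.8
clock: 3.15
tool_pos: [0.4842, -0.2953, 0.2351]
eef_rot: [179.8, -0.1, -10.1]
contact_force: [3.0, -6.8, -1.2]
grip_width: 0.0151
gripper_force: 14.9
clock: 3.32
tool_pos: [0.4843, -0.2949, 0.2351]
eef_rot: [179.9, -0.1, -10.1]
contact_force: [-0.8, -4.5, 6.4]
grip_width: 0.0149
gripper_force: 14.3
```

```bash
python3 -m pendant '{"offset":[[0.0026,0.0147,0.0012],[0.0052,0.0294,0.0009],[0.0079,0.0441,-0.0009],[0.0104,0.0585,-0.0041],[0.0129,0.0725,-0.0089]],"rotation":[[0,0,0],[0,0,0],[0,0,0],[0,0,0],[0,0,0]]}'
python3 -m pendant '{"offset":[[0.0024,0.0135,-0.0061],[0.0047,0.0263,-0.0135],[0.0068,0.0383,-0.0222],[0.0088,0.0494,-0.0321],[0.0106,0.0595,-0.0431]],"rotation":[[0,0,0],[0,0,0],[0,0,0],[0,0,0],[0,0,0]]}'
python3 -m pendant '{"offset":[[0.0016,0.0089,-0.0119],[0.003,0.0166,-0.0247],[0.0041,0.0231,-0.0382],[0.005,0.0281,-0.0523],[0.0057,0.0318,-0.0668]],"rotation":[[0,0,0],[0,0,0],[0,0,0],[0,0,0],[0,0,0]]}'
python3 -m pendant '{"offset":[[0.0002,0.0011,-0.0074],[0.0004,0.0022,-0.0148],[0.0005,0.0027,-0.0223],[0.0005,0.003,-0.0295],[0.0005,0.003,-0.0295]],"rotation":[[0,0,0],[0,0,0],[0,0,0],[0,0,0],[0,0,0]]}'
python3 - <<'E'
from station import read_camera
import cv2
a=read_camera("scene")[120:220,230:360,::-1]
cv2.imwrite("pics/sc1.png",cv2.resize(a,None,fx=5,fy=5,interpolation=cv2.INTER_CUBIC))
E
```

```text
clock: 3.73
tool_pos: [0.4969, -0.2225, 0.2247]
eef_rot: [180.0, 0.0, -10.1]
contact_force: [1.3, -6.0, -2.8]
grip_width: 0.0148
gripper_force: 15.1
clock: 4.15
tool_pos: [0.5076, -0.1617, 0.1811]
eef_rot: [180.0, 0.0, -10.1]
contact_force: [1.9, -7.4, -7.1]
grip_width: 0.0147
gripper_force: 15.2
clock: 4.57
tool_pos: [0.5132, -0.1308, 0.1142]
eef_rot: [179.9, 0.0, -10.1]
contact_force: [-0.3, -15.3, -4.1]
grip_width: 0.0154
gripper_force: 15.0
clock: 4.98
tool_pos: [0.5136, -0.1292, 0.0854]
eef_rot: [179.8, -0.0, -10.1]
contact_force: [-4.7, -13.8, 3.9]
grip_width: 0.0156
gripper_force: 15.0
```

View pics/sc1.png

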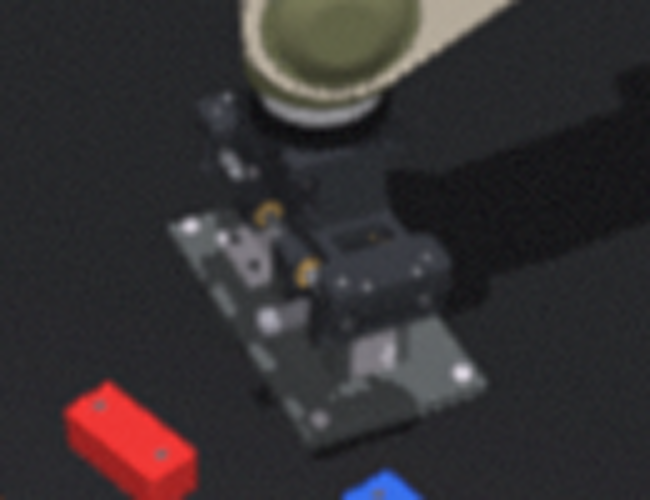

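The view shows the clamp down over the seat with the gripper at the handle, around (370,290) in the crop. I'll let go, lift clear, then wait.

```bash
Z='[0,0,0]'; python3 -m pendant '{"offset":[[0,0,0],[0,0,0],[0,0,0],[0,0,0],[0,0,0]],"rotation":[[0,0,0],[0,0,0],[0,0,0],[0,0,0],[0,0,0]]}' 0.5
python3 -m pendant '{"offset":[[0,0,0.02],[0,0,0.045],[0,0,0.07],[0,0,0.07],[0,0,0.07]],"rotation":[[0,0,0],[0,0,0],[0,0,0],[0,0,0],[0,0,0]]}'
python3 -m pendant '{"offset":[[0,0,0],[0,0,0],[0,0,0],[0,0,0],[0,0,0]],"rotation":[[0,0,0],[0,0,0],[0,0,0],[0,0,0],[0,0,0]]}'
python3 - <<'E'
from station import read_camera,sensors
import cv2
cv2.imwrite("pics/wr2.png",read_camera("wrist")[:,:,::-1])
E
for i in 1 2 3 4; do python3 -m pendant '{"offset":[[0,0,0],[0,0,0],[0,0,0],[0,0,0],[0,0,0]],"rotation":[[0,0,0],[0,0,0],[0,0,0],[0,0,0],[0,0,0]]}' |head -2; done
```

```text
clock: 5.45
tool_pos: [0.5137, -0.1272, 0.0857]
eef_rot: [-180.0, 0.0, -10.1]
contact_force: [-0.0, -0.6, -0.1]
grip_width: 0.0435
gripper_force: 0.0
clock: 5.87
tool_pos: [0.5141, -0.1275, 0.1567]
eef_rot: [180.0, -0.1, -10.1]
contact_force: [-0.2, -0.4, -0.8]
grip_width: 0.0438
gripper_force: 0.0
clock: 6.28
tool_pos: [0.5136, -0.1275, 0.1554]
eef_rot: [-180.0, 0.1, -10.1]
contact_force: [0.2, -0.5, -0.2]
grip_width: 0.0437
gripper_force: 0.0
clock: 6.75
tool_pos: [0.5137, -0.1276, 0.156]
clock: 7.17
tool_pos: [0.5137, -0.1276, 0.1559]
clock: 7.58
tool_pos: [0.5137, -0.1276, 0.1559]
clock: 8.0
tool_pos: [0.5137, -0.1276, 0.1559]
```

View pics/wr2.png

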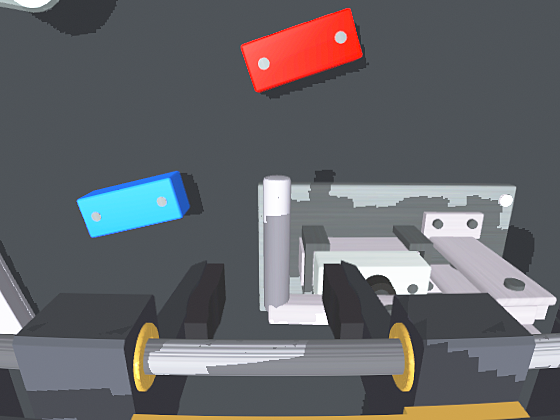

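The view shows the arm level, with the bar at (277,240) and the pad on the silver specimen at about (380,280). The robot has been clear of it for over 2 s. Next I'll re-grip the bar and swing it back.

```bash
python3 -m pendant '{"offset":[[0,0,0],[0,-0.002,-0.02],[0,-0.002,-0.045],[0,-0.002,-0.07],[0,-0.002,-0.07]],"rotation":[[0,0,0],[0,0,0],[0,0,0],[0,0,0],[0,0,0]]}'
python3 -m pendant '{"offset":[[0,0,0],[0,0,0],[0,0,0],[0,0,0],[0,0,0]],"rotation":[[0,0,0],[0,0,0],[0,0,0],[0,0,0],[0,0,0]]}' 0.1 20
python3 -m pendant '{"offset":[[0,0,0],[0,0,0]],"rotation":[[0,0,0],[0,0,0]]}'
python3 -m pendant '{"offset":[[-0.0001,-0.0008,0.015],[-0.0005,-0.003,0.0298],[-0.0012,-0.0067,0.0443],[-0.0021,-0.0117,0.0584],[-0.0032,-0.0182,0.0719]],"rotation":[[0,0,0],[0,0,0],[0,0,0],[0,0,0],[0,0,0]]}'
```

```text
clock: 8.42
tool_pos: [0.5117, -0.1287, 0.0821]
eef_rot: [-179.9, 0.4, -10.1]
contact_force: [-1.0, 0.7, -0.7]
grip_width: 0.0442
gripper_force: 0.0
clock: 8.83
tool_pos: [0.5143, -0.1294, 0.0869]
eef_rot: [-180.0, -0.1, -10.1]
contact_force: [1.8, -1.4, 1.2]
grip_width: 0.0153
gripper_force: 20.0
clock: 9.0
tool_pos: [0.5142, -0.1295, 0.0865]
eef_rot: [-180.0, -0.1, -10.1]
contact_force: [2.6, 4.0, 2.8]
grip_width: 0.0153
gripper_force: 20.0
clock: 9.42
tool_pos: [0.5117, -0.1434, 0.1587]
eef_rot: [-179.5, -0.1, -10.1]
contact_force: [10.0, 28.6, 6.7]
grip_width: 0.0156
gripper_force: 20.0
```

```bash
python3 -m pendant '{"offset":[[-0.0014,-0.0077,0.0128],[-0.003,-0.0166,0.0247],[-0.0048,-0.0267,0.0357]],"rotation":[[0,0,0],[0,0,0],[0,0,0]]}'
python3 -m pendant '{"offset":[[-0.002,-0.0111,0.0099],[-0.0041,-0.0231,0.0186]],"rotation":[[0,0,0],[0,0,0]]}'
```

```text
clock: 9.67
tool_pos: [0.5075, -0.1682, 0.1964]
eef_rot: [-179.3, -0.2, -10.0]
contact_force: [5.0, 38.9, 25.9]
grip_width: 0.0187
gripper_force: 20.0
clock: 9.83
tool_pos: [0.5037, -0.192, 0.2166]
eef_rot: [-179.4, -0.3, -9.9]
contact_force: [3.2, 21.6, 18.2]
grip_width: 0.0199
gripper_force: 10.7
```

Run:
```python
from station import read_camera,sensors
import cv2
cv2.imwrite("pics/wr3.png",read_camera("wrist")[:,:,::-1])
s=sensors.read_state();print(s['tool_pos'],s['contact_force'],s['grip_width'],s['gripper_force'])
```

```text
[ 0.50341269 -0.19629526  0.21744373] [ 1.41927104 17.28505266 27.71849257] 0.015364282691694002 20.025927275419235
```

View pics/wr3.png

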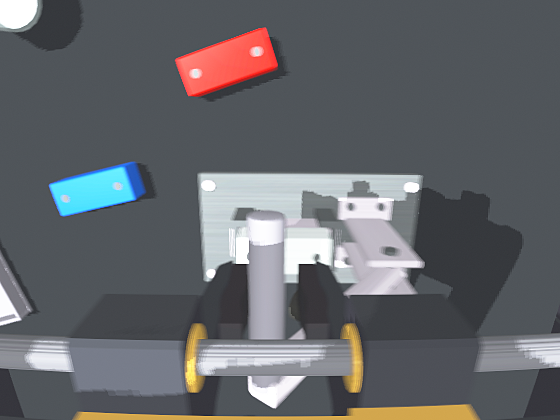

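The bar at (265,300) is still between the fingers. The residual force is purely radial, meaning my arc is about 3 mm too tight, so I'll shift outward and continue with a lighter grip.

```bash
python3 -m pendant '{"offset":[[-0.0023,-0.0112,0.0099],[-0.0047,-0.0247,0.016],[-0.0072,-0.0387,0.0208]],"rotation":[[0,0,0],[0,0,0],[0,0,0]]}' - 10
python3 -m pendant '{"offset":[[0,0,0]],"rotation":[[0,0,0]]}'
```

```text
clock: 10.13
tool_pos: [0.4953, -0.2361, 0.2349]
eef_rot: [-180.0, -0.2, -10.0]
contact_force: [3.7, 2.1, 4.2]
grip_width: 0.0156
gripper_force: 10.0
clock: 10.22
tool_pos: [0.495, -0.2383, 0.2352]
eef_rot: [179.9, -0.2, -10.2]
contact_force: [1.8, 1.3, 12.3]
grip_width: 0.0158
gripper_force: 10.0
```

```bash
python3 -m pendant '{"offset":[[-0.0025,-0.0144,0.0032],[-0.0052,-0.0291,0.005],[-0.0078,-0.0438,0.0053],[-0.0104,-0.0585,0.0041],[-0.013,-0.0731,0.0014]],"rotation":[[0,0,0],[0,0,0],[0,0,0],[0,0,0],[0,0,0]]}'
python3 -m pendant '{"offset":[[-0.0025,-0.0142,-0.0041],[-0.005,-0.0279,-0.0097],[-0.0073,-0.041,-0.0166],[-0.0095,-0.052,-0.0235],[-0.0095,-0.052,-0.0235]],"rotation":[[0,0,0],[0,0,0],[0,0,0],[0,0,0],[0,0,0]]}'
python3 -m pendant '{"offset":[[0,0,0],[0,0,0],[0,0,0],[0,0,0],[0,0,0]],"rotation":[[0,0,0],[0,0,0],[0,0,0],[0,0,0],[0,0,0]]}' 0.7
```

```text
clock: 10.63
tool_pos: [0.481, -0.311, 0.2339]
eef_rot: [180.0, 0.0, -10.1]
contact_force: [3.3, -1.0, -1.8]
grip_width: 0.0156
gripper_force: 10.0
clock: 11.05
tool_pos: [0.4709, -0.3629, 0.2086]
eef_rot: [-179.9, 0.1, -10.2]
contact_force: [0.4, -0.6, -7.2]
grip_width: 0.0151
gripper_force: 10.4
clock: 11.47
tool_pos: [0.4722, -0.3611, 0.2114]
eef_rot: [180.0, -0.0, -10.1]
contact_force: [0.0, -0.0, -0.2]
grip_width: 0.0465
gripper_force: 0.0
```

```bash
python3 -m pendant '{"offset":[[0,0,0.03],[0,0,0.06],[0,0,0.09],[0,0.01,0.09],[0,0.04,0.09]],"rotation":[[0,0,0],[0,0,0],[0,0,0.1],[0,0,0.2],[0,0,0.3]]}' 1
python3 -m pendant '{"offset":[[-0.005,0.03,0],[-0.01,0.06,0],[-0.015,0.09,0],[-0.02,0.12,0],[-0.0206,0.1328,0]],"rotation":[[0,0,0.12],[0,0,0.24],[0,0,0.36],[0,0,0.48],[0,0,0.6]]}'
python3 -m pendant '{"offset":[[0,0,0],[0,0,0],[0,0,-0.02],[0,0,-0.04],[0,0,-0.05]],"rotation":[[0,0,0.12],[0,0,0.24],[0,0,0.36],[0,0,0.48],[0,0,0.6]]}'
python3 -m pendant '{"offset":[[0,0,0],[0,0,0],[0,0,0]],"rotation":[[0,0,0.073],[0,0,0.073],[0,0,0.073]]}'
python3 - <<'E'
from station import sensors, read_camera, get_calibration
from h import *
s=sensors.read_state();print(s['q'])
c=get_calibration('wrist')
im=read_camera('wrist')[:,:,::-1].copy()
S=np.array([.4516,-.1883,0]);x=np.array([.9845,-.1754,0]);y=np.array([.1754,.9845,0])
pts=[S+a*x+b*y+[0,0,.075] for a,b in((.017,.04),(.017,-.04),(-.017,-.04),(-.017,.04))]
for p in w2px('wrist',pts,c):
    print(p.round(1)); cv2.circle(im,tuple(int(v) for v in p.round()),3,(0,0,255),1)
cv2.imwrite("pics/wr4.png",im)
E
```

```text
clock: 11.88
tool_pos: [0.4719, -0.3234, 0.3021]
eef_rot: [179.8, -0.1, 7.2]
contact_force: [0.7, -0.1, -0.7]
grip_width: 0.0799
gripper_force: 0.0
clock: 12.3
tool_pos: [0.4507, -0.1855, 0.3016]
eef_rot: [180.0, -0.0, 41.9]
contact_force: [0.2, 0.4, 0.0]
grip_width: 0.0883
gripper_force: 0.0
clock: 12.72
tool_pos: [0.4508, -0.188, 0.2492]
eef_rot: [-179.9, -0.0, 76.2]
contact_force: [-0.2, 0.1, -0.1]
grip_width: 0.0881
gripper_force: 0.0
clock: 12.97
tool_pos: [0.4514, -0.1885, 0.2513]
eef_rot: [180.0, 0.0, 79.9]
contact_force: [0.4, -0.4, -0.2]
grip_width: 0.0882
gripper_force: 0.0
[-3.64171055e+01  1.28170111e+01  9.05900138e+01 -3.57481267e-04
  7.65450460e+01 -2.63214982e+01]
[292.2 144.7]
[290.8 230.1]
[254.8 230.1]
[253.5 144.7]
```

View pics/wr4.png

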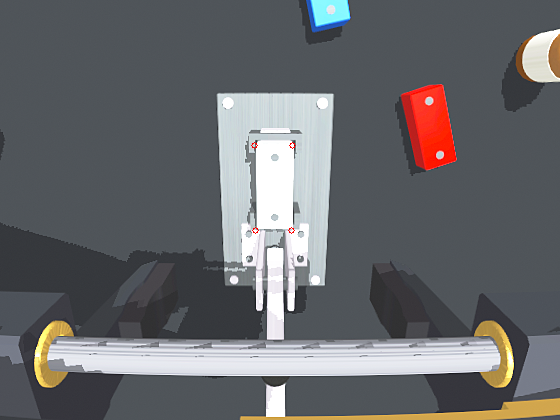

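The predicted corners (253–292, 145–230) fall within about 2 mm of the specimen's top, which appears at (257–294, 140–228). The clamp is open behind it and the way down is clear.

```bash
python3 -m pendant '{"offset":[[0.0018,0.0017,-0.03],[0.0018,0.0017,-0.065],[0.0018,0.0017,-0.1],[0.0018,0.0017,-0.13],[0.0018,0.0017,-0.15]],"rotation":[[0,0,0],[0,0,0],[0,0,0],[0,0,0],[0,0,0]]}'
python3 -m pendant '{"offset":[[0,0,-0.015],[0,0,-0.03],[0,0,-0.045],[0,0,-0.057],[0,0,-0.057]],"rotation":[[0,0,0],[0,0,0],[0,0,0],[0,0,0],[0,0,0]]}'
python3 -m pendant '{"offset":[[0,0,0],[0,0,0],[0,0,0],[0,0,0],[0,0,0]],"rotation":[[0,0,0],[0,0,0],[0,0,0],[0,0,0],[0,0,0]]}' 0.2 30
python3 -m pendant '{"offset":[[0,0,0],[0,0,0],[0,0,0],[0,0,0],[0,0,0]],"rotation":[[0,0,0],[0,0,0],[0,0,0],[0,0,0],[0,0,0]]}'
```

```text
clock: 13.43
tool_pos: [0.4524, -0.1864, 0.0986]
eef_rot: [-179.9, -0.1, 79.9]
contact_force: [-0.4, 1.2, -0.1]
grip_width: 0.0881
gripper_force: 0.0
clock: 13.85
tool_pos: [0.4525, -0.1864, 0.0424]
eef_rot: [-179.9, -0.1, 79.9]
contact_force: [-0.5, 0.2, -1.2]
grip_width: 0.0882
gripper_force: 0.0
clock: 14.27
tool_pos: [0.4533, -0.187, 0.0444]
eef_rot: [179.9, 0.0, 80.0]
contact_force: [0.2, -0.3, -0.6]
grip_width: 0.0569
gripper_force: 0.0
clock: 14.68
tool_pos: [0.4531, -0.1869, 0.0439]
eef_rot: [-180.0, -0.0, 80.0]
contact_force: [0.1, 0.7, 1.6]
grip_width: 0.0335
gripper_force: 30.0
```

The grip is good, but the fingertips reach 1 mm below the specimen's underside and would hit the tray floor first. I'll regrip 7 mm higher while it is still seated.

```bash
python3 -m pendant '{"offset":[[0,0,0],[0,0,0],[0,0,0],[0,0,0.004],[0,0,0.007]],"rotation":[[0,0,0],[0,0,0],[0,0,0],[0,0,0],[0,0,0]]}' 0.55
python3 -m pendant '{"offset":[[0,0,0],[0,0,0],[0,0,0],[0,0,0],[0,0,0]],"rotation":[[0,0,0],[0,0,0],[0,0,0],[0,0,0],[0,0,0]]}' 0.2 30
python3 -m pendant '{"offset":[[0,0,0],[0,0,0.003],[0,0,0.01],[0,0,0.02],[0,0,0.035]],"rotation":[[0,0,0],[0,0,0],[0,0,0],[0,0,0],[0,0,0]]}'
python3 -m pendant '{"offset":[[0,0,0.02],[0,0,0.04],[0,0,0.06],[0,0,0.075],[0,0.01,0.085]],"rotation":[[0,0,0],[0,0,0],[0,0,0],[0,0,0],[0,0,0]]}'
```

```text
clock: 15.1
tool_pos: [0.4531, -0.1869, 0.0511]
eef_rot: [-180.0, -0.0, 80.0]
contact_force: [-0.5, 0.3, 0.4]
grip_width: 0.0485
gripper_force: 0.0
clock: 15.52
tool_pos: [0.4532, -0.1869, 0.051]
eef_rot: [180.0, 0.0, 80.0]
contact_force: [-0.0, 0.7, 3.8]
grip_width: 0.0338
gripper_force: 30.0
clock: 15.93
tool_pos: [0.4526, -0.1865, 0.086]
eef_rot: [-179.9, -0.1, 80.0]
contact_force: [0.7, 0.3, -2.9]
grip_width: 0.0336
gripper_force: 30.0
clock: 16.35
tool_pos: [0.4535, -0.1778, 0.1731]
eef_rot: [179.9, 0.1, 80.0]
contact_force: [0.5, -0.1, -1.9]
grip_width: 0.0336
gripper_force: 30.0
```

```bash
python3 -m pendant '{"offset":[[0.003,0.02,0],[0.006,0.055,0],[0.009,0.09,0],[0.012,0.125,0],[0.015,0.16,0]],"rotation":[[0,0,0],[0,0,0],[0,0,0],[0,0,0],[0,0,0]]}'
python3 -m pendant '{"offset":[[0.004,0.035,0],[0.008,0.07,0],[0.012,0.105,0],[0.016,0.14,0],[0.018,0.17,0]],"rotation":[[0,0,0],[0,0,0],[0,0,0],[0,0,0],[0,0,0]]}'
python3 -m pendant '{"offset":[[0.001,0.03,0],[0.002,0.05,0],[0.002,0.056,-0.02],[0.002,0.056,-0.05],[0.002,0.056,-0.075]],"rotation":[[0,0,0],[0,0,0],[0,0,0],[0,0,0],[0,0,0]]}'
python3 -m pendant '{"offset":[[0,0,-0.02],[0,0,-0.04],[0,0,-0.06],[0,0,-0.07],[0,0,-0.075]],"rotation":[[0,0,0],[0,0,0],[0,0,0],[0,0,0],[0,0,0]]}'
python3 -m pendant '{"offset":[[0,0,0],[0,0,-0.003],[0,0,-0.006],[0,0,-0.008],[0,0,-0.008]],"rotation":[[0,0,0],[0,0,0],[0,0,0],[0,0,0],[0,0,0]]}'
python3 - <<'E'
from station import sensors, read_camera
import cv2
cv2.imwrite("pics/sc2.png",read_camera('scene')[200:350,250:470,::-1].repeat(3,0).repeat(3,1))
print(sensors.read_state()['contact_force'])
E
```

```text
clock: 16.77
tool_pos: [0.4675, -0.0146, 0.1711]
eef_rot: [-180.0, -0.0, 80.0]
contact_force: [1.2, -1.1, -2.8]
grip_width: 0.0337
gripper_force: 30.0
clock: 17.18
tool_pos: [0.4854, 0.1559, 0.171]
eef_rot: [-180.0, -0.0, 80.1]
contact_force: [-0.4, -0.4, -2.4]
grip_width: 0.0336
gripper_force: 30.0
clock: 17.6
tool_pos: [0.4871, 0.2102, 0.0948]
eef_rot: [-180.0, 0.0, 80.1]
contact_force: [0.0, -1.1, -3.5]
grip_width: 0.0335
gripper_force: 30.0
clock: 18.02
tool_pos: [0.4871, 0.2093, 0.0197]
eef_rot: [-179.9, 0.0, 80.0]
contact_force: [-0.5, 0.7, -1.6]
grip_width: 0.0338
gripper_force: 30.0
clock: 18.43
tool_pos: [0.4881, 0.2091, 0.0129]
eef_rot: [180.0, -0.0, 80.0]
contact_force: [-0.5, -0.9, -1.2]
grip_width: 0.0336
gripper_force: 30.0
[-0.08477099  0.03283645 -2.53989544]
```

View pics/sc2.png

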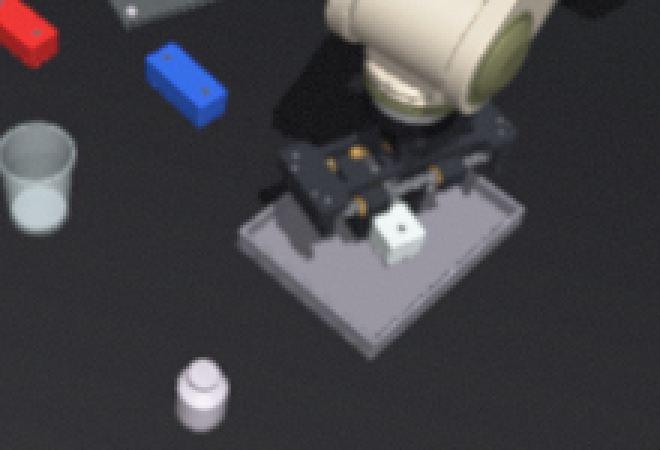

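The silver specimen, at (398,235) in the crop, is in the middle of the tray just above its floor. I'll ease it down, release, lift clear and check.

```bash
python3 -m pendant '{"offset":[[0,0,-0.001],[0,0,-0.002],[0,0,-0.0025],[0,0,-0.0025]],"rotation":[[0,0,0],[0,0,0],[0,0,0],[0,0,0]]}'
python3 -m pendant '{"offset":[[0,0,0],[0,0,0],[0,0,0],[0,0,0],[0,0,0]],"rotation":[[0,0,0],[0,0,0],[0,0,0],[0,0,0],[0,0,0]]}' 0.8
python3 -m pendant '{"offset":[[0,0,0.02],[0,0,0.05],[0,0,0.085],[0,0,0.12],[0,0,0.15]],"rotation":[[0,0,0],[0,0,0],[0,0,0],[0,0,0],[0,0,0]]}'
python3 -m pendant '{"offset":[[0,0,0],[0,0,0],[0,0,0],[0,0,0],[0,0,0]],"rotation":[[0,0,0],[0,0,0],[0,0,0],[0,0,0],[0,0,0]]}'
python3 - <<'E'
from station import read_camera
import cv2
cv2.imwrite("pics/sc3.png",read_camera('scene')[80:380,180:560,::-1].repeat(2,0).repeat(2,1))
E
```

```text
clock: 18.82
tool_pos: [0.4881, 0.2091, 0.0103]
eef_rot: [-180.0, 0.0, 80.0]
contact_force: [-0.8, -0.4, -1.4]
grip_width: 0.0333
gripper_force: 30.0
clock: 19.23
tool_pos: [0.4882, 0.2091, 0.0105]
eef_rot: [180.0, -0.0, 80.0]
contact_force: [-0.5, 0.6, 0.2]
grip_width: 0.0648
gripper_force: 0.0
clock: 19.65
tool_pos: [0.4882, 0.2092, 0.1628]
eef_rot: [179.9, -0.0, 80.0]
contact_force: [0.3, 0.2, 0.8]
grip_width: 0.0705
gripper_force: 0.0
clock: 20.07
tool_pos: [0.4876, 0.209, 0.159]
eef_rot: [-179.9, 0.1, 80.0]
contact_force: [-0.2, 0.6, 0.1]
grip_width: 0.0705
gripper_force: 0.0
```

View pics/sc3.png

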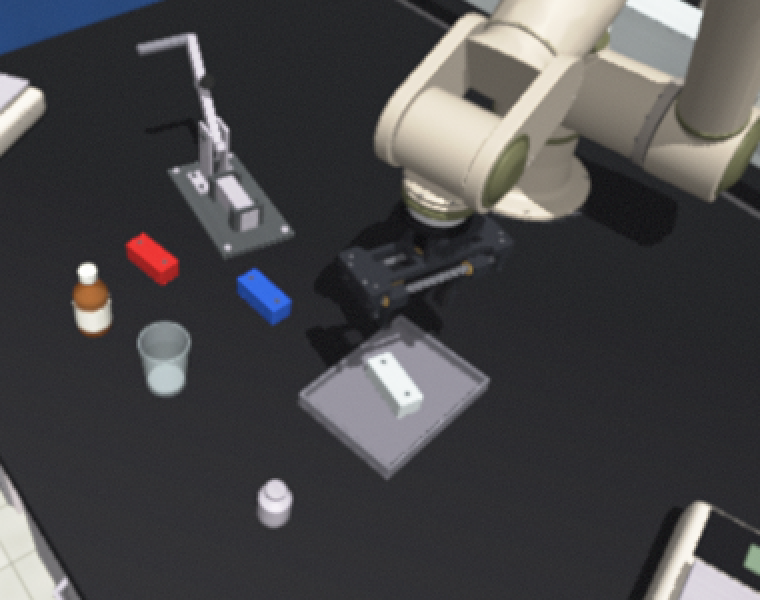

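The specimen lies flat in the tray at (395,383), the clamp stands open at (200,90), and the bottle, beaker and weight haven't moved. I'm handing the job in.

```bash
python3 -c "
from station import arm;print(arm.job_done())"
```

```text
the job is handed in; nothing more can be done
None
```

The job is handed in at about 20 s on the robot's clock: the clamp pressed the specimen alone for over 2 s and was swung back to its open stop, and the specimen now lies flat in the tray, same side up, with the bottle, beaker and weight unmoved; no verdict came back.

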